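Lock the blade arm of the bunch trimmer with its clipped pin

TASK

The trimming guillotine is finished with and has to be made safe before it is wiped down. First swing its blade arm all the way down into the fork; then snap the locking pin up out of the spring clip at the front of the machine and push it from the front through the fork and the arm until its collar is up against the fork, and let go of it there. Leave the tasting cup, the scraper and the roll of tape where they are.

Things in the scene. Friction and masses are not known exactly. Their poses are not given: they have to be found in the camera images.
- trimmer: the bench guillotine, fixed to the table: grey base plate 220 x 400 mm, top face 16 mm above the table, with a white cutting board, a pivot post at the left end and a locking fork towards the right end. Origin on the table under the plate's middle; x points away from the robot's side (front edge at x = -110 mm), y left along the blade arm, z up.
- blade_arm (a joint): angle of the blade arm, rad: 0 = fully down on its stop, its hole in line with the fork's holes; grows as the arm rises (start 0.25 to 0.55). The pivot is stiff: the arm stays where it is left; 1 to 5 N down on the grip moves it. Pivot axis parallel to the trimmer's x, at x = 30, y = 170, z = 60 mm in the trimmer's frame; the arm reaches from it towards -y.
- blade_grip (a point): a point on the top of the black round grip (28 mm thick, 95 mm long) at the arm's free end, 45 mm from the grip's inner end and 385 mm from the pivot; 73 mm above the table when the arm is fully down. It moves with the arm.
- fork_mouth (a point): centre of the hole in the front face of the locking fork (trimmer frame x = 14, y = -130, z = 60 mm); its x is the hole's axis, pointing the way the pin goes in, away from the robot's side. Two 8 mm cheeks, 36 mm wide, the arm's 12 mm lug between: 32 mm through, holes 11.6 mm in diameter. The cheeks' lips end 26 mm above the axis; 40 mm free below the axis in front.
- lock_pin: the locking pin, 95 mm long, 0.07 kg, round about its x axis, which points to the nose. Origin on the axis in the black handle, 20 mm from the collar (18 mm thick, x -23 to 20 mm); then a steel collar 26 mm across (x 20 to 26), a shank 10 mm thick (to 64) and a nose tapering to 5 mm (to 72). Starts level in the clip, 56 mm above the table, nose to the trimmer's -y (right).
- pin_collar (a point): on the pin's axis at the face of the collar that comes to rest against the fork (x = 26 mm in the pin's frame)
- pin_waist (a point): on the pin's axis where the spring clip holds the shank (x = 33 mm in the pin's frame)
- pin_tip (a point): the end of the pin's nose (x = 72 mm in the pin's frame)
- clip_seat (a point): centre of the C-shaped spring clip, where the pin's waist lies at the start; x along the pin to its nose, z up. It opens upwards, is 10 mm long; its flared leaves end 10 mm above the axis. Lifting the pin straight up meets roughly 4 to 8 N in the first 5 mm, then it snaps free; a loose grip lets the pin tilt in the fingers. Its place along the trimmer's front varies.
- pin_clip: the holder that carries the clip, fixed on the base plate: a strip 109 mm long; origin under the pin's origin, x along the pin. End stops just beyond handle and nose, 4 mm higher than the pin's axis, keep it from sliding out lengthways; it rests on posts under the last 6 mm of the handle and near the nose. Beside the handle it is free down to 40 mm below the axis.
- scraper: bench scraper, 114 x 124 x 19 mm, a bystander at the front right; origin under its middle
- cup: tasting cup, 67 mm wide, 46 mm high, a bystander on the right; origin under its middle
- tape_roll: roll of tape lying flat, 72 mm wide, 25 mm high, a bystander at the front left; origin under its middle
There are look-alikes about, which are no part of the job. What is shaped like the lock_pin but pink is not meant.

How it is judged:
On the way, in this order (a step that is already met when the one before it is completed fails the run):
1. the blade arm is fully down (within 0.03 rad of its stop) (value of joint blade_arm below 0.03 rad), for 0.2 s.
2. the pin has been pulled out of the spring clip (its waist more than 25 mm from the clip's centre) (distance between pin_waist and clip_seat above 0.025 m), for 0.2 s.
At the end, for the whole second after the job is handed in: The blade arm is down within 0.03 rad of its stop; the pin is through the fork and the arm from the front, its tip at least 38 mm past the fork's front face, its collar face within 5 mm of the fork mouth, in line with the hole within 0.12 rad, and at rest (value of joint blade_arm below 0.03 rad and distance between pin_collar and fork_mouth below 0.005 m and x of pin_tip in the frame of fork_mouth above 0.038 m and angle between the x axis of lock_pin and the x axis of fork_mouth, either way round below 0.12 rad and linear speed of lock_pin below 0.02 m/s); the robot touches nothing.
It fails at once if the cup, the scraper or the roll of tape is moved more than 30 mm (distance of any of cup, scraper, tape_roll from where it was at the start of the episode above 0.03 m).
It also fails if it takes over 54 s, if anything falls off the work surface, if the arm or the gripper's body presses on something with over 40 N, if the wrist force passes 120 N, or if a joint passes its speed limit or range.

ROBOT

A 6-joint arm with a two-finger parallel gripper is mounted at the origin on a cart in front of the work surface, level with it; the furniture and walls round the work are solid. World frame = base frame: x ahead of the robot, y to its left, z up, the work surface at z = 0. Lengths are in m, angles in rad, forces in N, time in s.
With the tool pointing down it reaches from about 0.275 to 0.75 m from the base axis. Payload 10.2 kg.
Tool frame: the origin (TCP) lies on the centre line of the jaws, within the pads' length; the fingertips stand 17 mm ahead of it and the grasp point (between the pads) lies 2 mm behind it; z points along the fingers, y is the line along which they close (so a half turn about z gives the same grasp; the last joint's range is limited). The gripper opens to 88 mm and grips with 3 to 60 N. Pads are 18 mm wide; open, the fingers measure 123 mm over their backs; the gripper's body (75 mm by 187 mm) begins 45 mm behind the grasp point.
Start: joints at [1.03, 0.313, 1.498, -0, 1.331, -0.223], TCP at [0.164, 0.499, 0.256] pointing down, gripper open.
Joint ranges: [-2.94, 2.94], [-0.97, 2.17], [0.19, 2.56], [-1.23, 4.37], [0.02, 3.11], [-2.88, 2.88]. Speed limits (rad/s): [2.39, 2.39, 3.01, 3.14, 3.14, 3.14].

INTERFACE

Orientations are given as a 3x3 rotation matrix whose columns are the frame's x, y, z axes.
In Python, from station import sense, capture, job_done gives the robot as it stands. The module is installed in compiled form; this text tells all that it offers.
- The arm moves only by the shell command python3 -m creep 'ROWS' [OPENING] [FORCE]. ROWS is JSON, a list that holds one entry, the list of rows, each a list of 6 numbers: the shift along the tool's x, y, z scaled (see below), then the turn, a rotation vector about the tool's x, y, z scaled (see below). In form: [[[tx, ty, tz, ax, ay, az], ...]]. A call has 1 to 10 rows; each row shifts and turns the commanded pose from where the row before left it, along the tool's axes as they then stand; what a row does not reach is not made up. The controller multiplies each number of a shift by 300 mm and each number of a turn by 90 degrees. A row lasts 1/12 s, in which the tool goes at most 41.7 mm and 7.16 degrees, less where a joint would pass 70% of its speed; a pose out of reach is approached as far as the arm can. A call with a number of a shift or a turn outside -1 to 1 is refused whole. A call with a gripper value outside its range is refused whole. OPENING is the closure, from 0 (fully open) to 1 (shut), set as the call begins (- or left out, the last holds). The fingers move at their own pace and stop on an object; FORCE is the grip in N (left out, the last holds). Time passes only in rows, so rows that do not move let the fingers close. It gives the time, the measured TCP pose, the force, the opening and the grip force at its end, in the units of the state.
- sense(): the state, without advancing time (a new reading comes with each control period).
- capture(name): name is "side" or "top" or "wrist"; returns a dict with "image" (400x640x3 uint8, red, green, blue), "fx", "fy", "cx", "cy" (pixels), "R" (3x3) and "t" (3): a world point X has camera coordinates R X + t; the wrist camera has in their place "tool_from_camera" (4x4, takes a point from camera to tool coordinates, whose origin is the TCP and whose axes are the flange's). Camera axes: x right, y down, z forward; pixel columns grow to the right and rows downward; lengths in m; the calibration is good to about 2 mm. A picture is of the moment at which its call begins: read the wrist's pose just before it. There is no depth.
- job_done(): hands the job in; it is judged then, once.
The state is a dict: "clock": time; "joint_positions": joint angles; "qd": joint speeds; "joint_torque": joint torques, N m; "eef_pos": TCP position; "eef_rot": TCP orientation; "contact_force": force on the tool from outside, world axes, zero at the start; "torque": the same for the moment, N m; "opening": opening from 0.0 (shut) to 1.0 (fully open); "grip_force": force on a finger pad.
Only numpy, scipy, OpenCV 4.12 (cv2) and the standard library are available. Lean on these libraries where they do the work, as an engineer would, in place of code of your own. Each camera call takes 0.05 s, during which the arm holds its last target. There are 200 camera calls.

## Working session

There is one attempt and no reset: what is moved stays moved. The work goes in short steps, Python scripts to look and compute and a shell command to move; the robot and the scene stay as the last step left them, time stands still between calls to the robot, and variables do not carry over. Pictures are saved under pics/ and viewed, at most 13 in all, crops included, and the job is handed in when it is done.

```bash
mkdir -p pics; python3 - <<'E'
from station import *
import cv2,numpy as np
s=sense();print({k:np.round(v,3).tolist() for k,v in s.items()})
for n in("side","top"):
    c=capture(n);cv2.imwrite(f"pics/{n}0.png",c["image"][:,:,::-1]);print(n,c["fx"],c["fy"],c["cx"],c["cy"],np.round(c["R"],4).tolist(),c["t"])
E
```

```text
{'clock': 0.0, 'joint_positions': [1.03, 0.313, 1.498, 0.0, 1.331, -0.223], 'qd': [0.001, -0.0, 0.001, -0.0, -0.001, -0.002], 'joint_torque': [0.0, -40.221, -25.227, 0.069, 0.035, -0.0], 'eef_pos': [0.164, 0.499, 0.255], 'eef_rot': [[-0.95, 0.312, -0.001], [0.312, 0.95, -0.001], [0.0, -0.001, -1.0]], 'contact_force': [0.089, 0.213, 0.513], 'torque': [0.001, -0.023, -0.025], 'grip_force': 0.0, 'opening': 1.003}
side 405.7777014291662 405.7777014291662 309.78384952025226 195.20417136709625 [[-0.8444, -0.5355, 0.017], [-0.3599, 0.5435, -0.7584], [0.3969, -0.6464, -0.6516]] [0.39020798 0.28690412 0.97806008]
top 405.98266860246605 405.98266860246605 321.68541707294753 202.1697700963838 [[-0.0212, -0.9997, -0.0097], [-0.9861, 0.0225, -0.1645], [0.1647, 0.0061, -0.9863]] [-0.09827148  0.51380195  1.13069119]
```

View pics/top0.png

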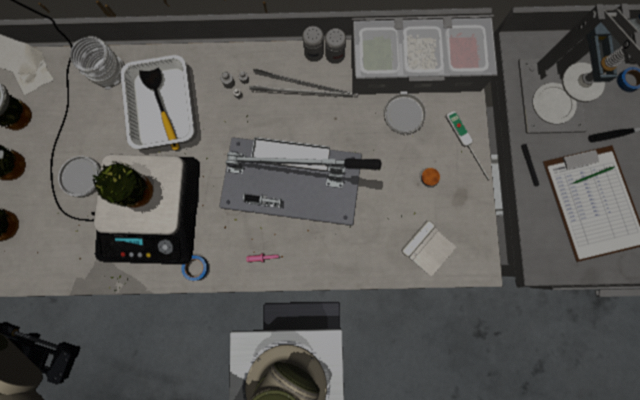

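View pics/side0.png

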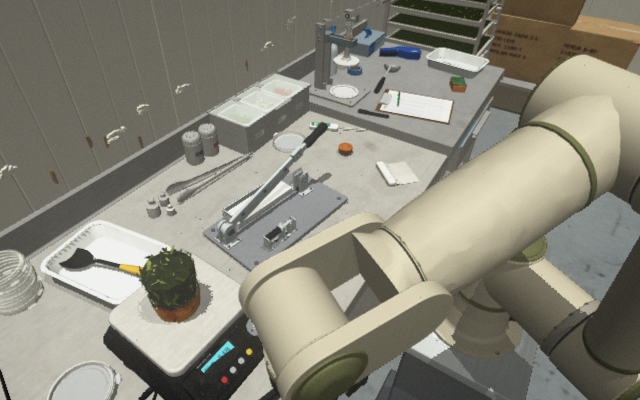

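Top view: the machine's plate spans about (222..362, 138..223), with the grip at (362,164) and the fork at (335,178). Two things look like the pin: the dark/steel pin in the clip at (262,199), and a pink one at (265,258). I choose the first. The side view shows the clip at (282,232) and the raised grip at (318,130).

```bash
cat > h.py <<'E'
import numpy as np,cv2
from station import *
def ray(c,u,v):
    d=np.array([(u-c["cx"])/c["fx"],(v-c["cy"])/c["fy"],1.])
    if "R" in c: return -c["R"].T@c["t"], c["R"].T@d
    T=np.array(c["tool_from_camera"]);R=np.array(c["er"]);return R@T[:3,3]+c["ep"],R@T[:3,:3]@d
def plane(c,u,v,z):
    o,d=ray(c,u,v);return o+d*(z-o[2])/d[2]
def proj(c,X):
    if "R" in c: p=c["R"]@X+c["t"]
    else:
        T=np.linalg.inv(c["tool_from_camera"]);p=T[:3,:3]@(np.array(c["er"]).T@(np.array(X)-c["ep"]))+T[:3,3]
    return np.array([c["fx"]*p[0]/p[2]+c["cx"],c["fy"]*p[1]/p[2]+c["cy"]])
def wrist():
    s=sense();c=capture("wrist");c["er"]=s["eef_rot"];c["ep"]=np.array(s["eef_pos"]);return c
E
python3 - <<'E'
from h import *
c=capture("top");im=c["image"]
crop=im[125:235,210:390];cv2.imwrite("pics/topcrop.png",cv2.resize(crop,None,fx=4.4,fy=4.4,interpolation=cv2.INTER_CUBIC)[:,:,::-1])
np.save("top.npy",c,allow_pickle=True)
E
```

```text
(no output)
```

View pics/topcrop.png

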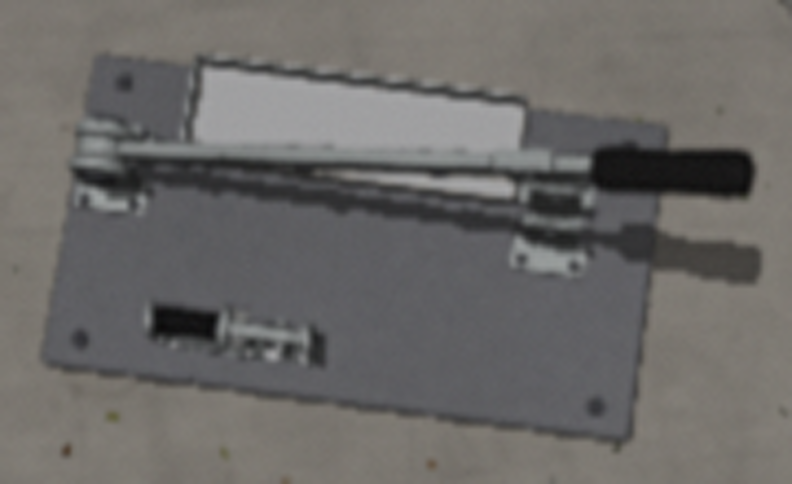

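The crop shows the real pin: black handle at (150–217, 322), steel shank to (310,342), so the nose points right. Plate corners in the crop are (43,365), (632,438), (668,125) and (97,55). The arm's grip is at (595–752,172).

```bash
python3 - <<'E'
from h import *
c=np.load("top.npy",allow_pickle=True).item()
f=lambda u,v,z:plane(c,210+(u+.5)/4.4-.5,125+(v+.5)/4.4-.5,z)
P=[f(43,365,.016),f(632,438,.016),f(668,125,.016),f(97,55,.016)]
P=np.array(P);print(P.round(3))
print([np.linalg.norm(P[i]-P[(i+1)%4]).round(3) for i in range(4)])
# rigid fit
M=np.array([[-.11,.2],[-.11,-.2],[.11,-.2],[.11,.2]]);Q=P[:,:2]
A=(M).T@(Q-Q.mean(0));th=np.arctan2(A[0,1]-A[1,0],A[0,0]+A[1,1]);o=Q.mean(0)
print("origin",o,"yaw",th)
R=np.array([[np.cos(th),-np.sin(th)],[np.sin(th),np.cos(th)]])
W=lambda p:np.r_[R@p[:2]+o,p[2]]
print("fork",W(np.array([.014,-.13,.06])))
for a in(.25,.3,.35,.4,.45,.5,.55):
    # grip point at angle a: flat (y=170-385, z=73): rel (-.385,.013)
    y=-.385*np.cos(a)+.013*np.sin(a); z=.385*np.sin(a)+.013*np.cos(a)
    g=W(np.array([.03,.17+y,.06+z])); p=proj(c,g);print(a,g.round(3),((p-[210,125]+.5)*4.4-.5).round(0))
h0,h1,n=f(150,320,.056),f(219,323,.056),f(312,342,.056);print(h0,h1,n,np.linalg.norm(h0-n))
for q in(h0,n):print("trimmer",R.T@(q[:2]-o))
E
```

```text
[[ 0.507  0.193  0.016]
 [ 0.449 -0.2    0.016]
 [ 0.663 -0.232  0.016]
 [ 0.723  0.16   0.016]]
[np.float64(0.398), np.float64(0.217), np.float64(0.397), np.float64(0.219)]
origin [ 0.58525082 -0.01984166] yaw -0.14879042365081618
fork [ 0.57982467 -0.15048069  0.06      ]
0.25 [ 0.585 -0.222  0.168] [678. 180.]
0.3 [ 0.586 -0.216  0.186] [671. 170.]
0.35 [ 0.587 -0.209  0.204] [662. 161.]
0.4 [ 0.588 -0.202  0.222] [651. 151.]
0.45 [ 0.59  -0.193  0.239] [638. 141.]
0.5 [ 0.591 -0.184  0.256] [623. 130.]
0.55 [ 0.592 -0.174  0.272] [606. 119.]
[0.52831326 0.11341577 0.056     ] [0.52529603 0.06842081 0.056     ] [0.51137698 0.00791451 0.056     ] 0.10685201888906419
trimmer [-0.07606282  0.12334454]
trimmer [-0.07717225  0.01649828]
```

```bash
python3 -m creep '[[[-0.099,-0.064,-0.006,0,0,0],[-0.099,-0.064,-0.006,0,0,0],[-0.099,-0.064,-0.006,0,0,0],[-0.099,-0.064,-0.006,0,0,0],[-0.099,-0.064,-0.006,0,0,0],[-0.099,-0.064,-0.006,0,0,0],[-0.099,-0.064,-0.006,0,0,0],[-0.099,-0.064,-0.006,0,0,0]]]' && python3 -m creep '[[[-0.099,-0.064,-0.006,0,0,0],[-0.099,-0.064,-0.006,0,0,0],[-0.099,-0.064,-0.006,0,0,0],[-0.099,-0.064,-0.006,0,0,0],[-0.099,-0.064,-0.006,0,0,0],[-0.099,-0.064,-0.006,0,0,0],[-0.099,-0.064,-0.006,0,0,0],[-0.099,-0.064,-0.006,0,0,0]]]' && python3 -m creep '[[[0,0,0,0,0,0.0743],[0,0,0,0,0,0.0743],[0,0,0,0,0,0.0743],[0,0,0,0,0,0.0743],[0,0,0,0,0,0.0743],[0,0,0,0,0,0.0743]]]' && python3 -m creep '[[[0,0,0,0,0,0.0743],[0,0,0,0,0,0.0743],[0,0,0,0,0,0.0743],[0,0,0,0,0,0.0743],[0,0,0,0,0,0.0743],[0,0,0,0,0,0.0743],[0,0,0,0,0,0]]]'
python3 - <<'E'
from h import *
c=wrist();np.save("w1.npy",c,allow_pickle=True);cv2.imwrite("pics/w1.png",c["image"][:,:,::-1]);print(c["ep"],np.array(c["er"]).round(3).tolist(),np.array(c["tool_from_camera"]).round(3).tolist())
E
```

```text
clock: 0.82
eef_pos: [0.3424, 0.277, 0.2702]
eef_rot: [[-0.95, 0.312, -0.0], [0.312, 0.95, -0.0], [0.0, -0.0, -1.0]]
contact_force: [0.2, -0.3, 0.3]
opening: 1.002
grip_force: 0.0
clock: 1.48
eef_pos: [0.5203, 0.0568, 0.2844]
eef_rot: [[-0.95, 0.313, -0.0], [0.313, 0.95, 0.0], [0.0, -0.0, -1.0]]
contact_force: [0.2, 0.5, -0.0]
opening: 1.003
grip_force: 0.0
clock: 1.98
eef_pos: [0.5194, 0.0584, 0.2843]
eef_rot: [[-0.52, 0.854, -0.001], [0.854, 0.52, 0.0], [0.0, -0.0, -1.0]]
contact_force: [-0.3, -0.4, 0.3]
opening: 1.0
grip_force: 0.0
clock: 2.57
eef_pos: [0.5194, 0.0584, 0.2843]
eef_rot: [[0.151, 0.989, -0.0], [0.989, -0.151, 0.0], [0.0, -0.0, -1.0]]
contact_force: [0.5, -0.3, -0.9]
opening: 1.001
grip_force: 0.0
[0.51941404 0.05840588 0.2842977 ] [[0.151, 0.989, -0.0], [0.989, -0.151, 0.0], [0.0, -0.0, -1.0]] [[-0.0, -0.959, -0.283, 0.074], [1.0, 0.0, -0.001, -0.001], [0.001, -0.283, 0.959, -0.13], [0.0, 0.0, 0.0, 1.0]]
```

View pics/w1.png

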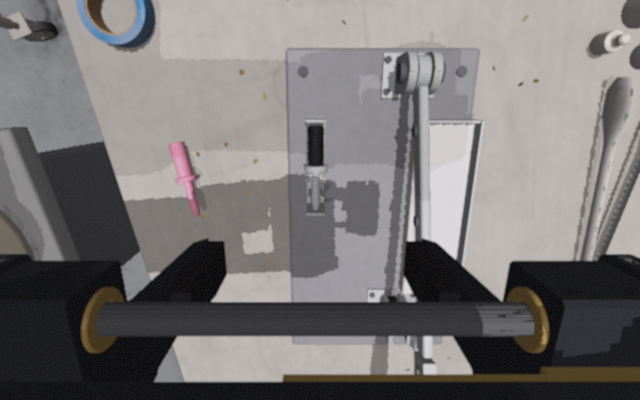

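The wrist view shows the pin in its clip: black handle (316, 124–165), collar at about (316,170), nose at about (316,210). The pink decoy is off to the side at (185,175). Plate corners are at (288,48) and (478,48), and the front edge runs down to (292,342).

```bash
python3 - <<'E'
from h import *
c=np.load("w1.npy",allow_pickle=True).item()
im=c["image"];g=im.max(2).astype(int)
print("row145",g[145,300:335].tolist());print("col316",g[112:218,316].tolist())
for row in(60,100,240): print(row,g[row,280:300].tolist())
th=-.1488;R=np.array([[np.cos(th),-np.sin(th)],[np.sin(th),np.cos(th)]]);o=np.array([.5853,-.0198])
for n,u,v,z in[("TL",287,48,.016),("TR",478.5,48,.016),("BL",292,343,.016),("tail",316,124,.06),("hend",316,165,.06),("collL",305.5,170,.056),("collR",327.5,170,.056),("nose",316,210,.056)]:
    p=plane(c,u,v,z);print(n,p.round(4),(R.T@(p[:2]-o)).round(4))
E
```

```text
row145 [147, 149, 148, 149, 148, 147, 131, 92, 51, 24, 24, 29, 30, 41, 42, 39, 39, 41, 33, 32, 26, 25, 31, 86, 133, 148, 147, 147, 147, 148, 147, 146, 148, 147, 147]
col316 [147, 149, 147, 150, 154, 152, 135, 149, 181, 183, 153, 113, 84, 69, 50, 37, 45, 44, 35, 42, 38, 40, 42, 34, 38, 40, 42, 40, 43, 38, 33, 40, 39, 39, 42, 38, 40, 38, 38, 38, 40, 39, 40, 38, 40, 41, 39, 36, 36, 39, 38, 36, 33, 61, 116, 162, 184, 187, 185, 184, 181, 183, 182, 178, 159, 136, 131, 137, 138, 136, 137, 138, 138, 137, 135, 136, 137, 136, 137, 136, 136, 137, 138, 137, 137, 136, 136, 137, 137, 137, 137, 138, 140, 134, 132, 131, 127, 119, 100, 81, 91, 118, 136, 124, 108, 102]
60 [180, 178, 174, 171, 162, 139, 127, 144, 158, 165, 167, 166, 168, 166, 168, 164, 164, 165, 165, 165]
100 [160, 161, 162, 163, 165, 158, 136, 123, 133, 144, 148, 149, 150, 148, 149, 147, 149, 150, 149, 148]
240 [125, 125, 124, 125, 125, 124, 124, 123, 122, 112, 97, 95, 101, 104, 105, 104, 104, 105, 103, 103]
TL [0.5081 0.1947 0.016 ] [-0.1082  0.2007]
TR [0.7198 0.1622 0.016 ] [0.1061 0.2   ]
BL [ 0.4461 -0.1961  0.016 ] [-0.1115 -0.195 ]
tail [0.528  0.1103 0.06  ] [-0.076   0.1201]
hend [0.5214 0.0669 0.06  ] [-0.0761  0.0762]
collL [0.5088 0.0623 0.056 ] [-0.0878  0.0699]
collR [0.5331 0.0586 0.056 ] [-0.0633  0.0698]
nose [0.5134 0.0141 0.056 ] [-0.0762  0.0229]
```

```bash
python3 -m creep '[[[-0.114,0.0446,0,0,0,0],[-0.114,0.0446,0,0,0,0],[-0.114,0.0446,0,0,0,0],[-0.114,0.0446,0,0,0,0],[-0.114,0.0446,0,0,0,0],[-0.114,0.0446,0,0,0,0],[-0.114,0.0446,0,0,0,0],[-0.114,0.0446,0,0,0,0]]]' 1 20 && python3 -m creep '[[[0,0,0.07,0,0,0],[0,0,0.07,0,0,0],[0,0,0.07,0,0,0],[0,0,0.04,0,0,0],[0,0,0.04,0,0,0],[0,0,0.04,0,0,0],[0,0,0.04,0,0,0]]]'
```

```text
clock: 3.28
eef_pos: [0.5852, -0.2298, 0.2844]
eef_rot: [[0.143, 0.99, -0.0], [0.99, -0.143, 0.0], [0.0, -0.0, -1.0]]
contact_force: [-0.1, -0.5, 0.6]
opening: 0.419
grip_force: 0.0
clock: 3.87
eef_pos: [0.5851, -0.228, 0.1729]
eef_rot: [[0.143, 0.99, -0.0], [0.99, -0.143, -0.0], [-0.0, -0.0, -1.0]]
contact_force: [0.4, -0.0, 0.5]
opening: 0.006
grip_force: 0.4
```

```bash
python3 -m creep '[[[0,0,0.03,0,0,0],[0,0,0.03,0,0,0]]]'
python3 - <<'E'
from h import *
c=capture("side");cv2.imwrite("pics/s2.png",cv2.resize(c["image"][60:260,180:420],None,fx=3,fy=3)[:,:,::-1])
E
```

```text
clock: 4.03
eef_pos: [0.5851, -0.228, 0.1549]
eef_rot: [[0.145, 0.99, -0.0], [0.99, -0.145, -0.0], [-0.0, -0.0, -1.0]]
contact_force: [0.1, 0.9, 0.9]
opening: 0.007
grip_force: 0.4
```

View pics/s2.png

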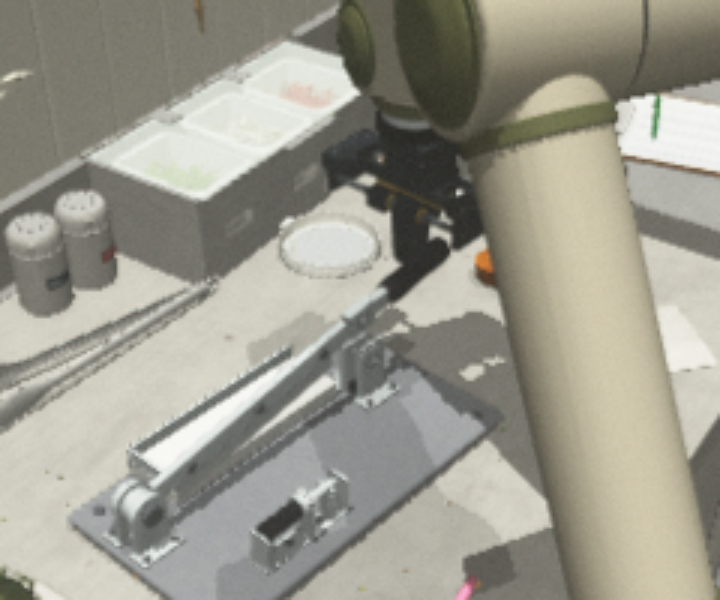

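The fingertips at crop (410,260) are on the black grip, in its middle, so I keep pressing down.

```bash
python3 -m creep '[[[0,0,0.033,0,0,0],[0,0,0.033,0,0,0],[0,0,0.033,0,0,0],[0,0,0.033,0,0,0],[0,0,0.033,0,0,0]]]' && python3 -m creep '[[[0,0,0.017,0,0,0],[0,0,0.017,0,0,0],[0,0,0.007,0,0,0]]]'
```

```text
clock: 4.5
eef_pos: [0.5851, -0.228, 0.105]
eef_rot: [[0.147, 0.989, -0.0], [0.989, -0.147, 0.0], [-0.0, -0.0, -1.0]]
contact_force: [0.0, -0.4, 0.9]
opening: 0.008
grip_force: 0.4
clock: 4.75
eef_pos: [0.585, -0.2279, 0.0929]
eef_rot: [[0.147, 0.989, -0.001], [0.989, -0.147, 0.0], [0.0, -0.001, -1.0]]
contact_force: [-0.3, -0.9, 0.6]
opening: 0.005
grip_force: 0.4
```

```bash
python3 -m creep '[[[0,0,0.005,0,0,0],[0,0,0.005,0,0,0],[0,0,0,0,0,0]]]' && python3 -m creep '[[[0,0,0.005,0,0,0],[0,0,0.005,0,0,0],[0,0,0,0,0,0]]]'
```

```text
clock: 5.0
eef_pos: [0.5852, -0.228, 0.0908]
eef_rot: [[0.147, 0.989, 0.0], [0.989, -0.147, -0.0], [-0.0, 0.0, -1.0]]
contact_force: [0.9, 0.1, 0.0]
opening: 0.005
grip_force: 0.0
clock: 5.25
eef_pos: [0.5854, -0.2281, 0.0901]
eef_rot: [[0.147, 0.989, 0.001], [0.989, -0.147, -0.001], [-0.001, 0.001, -1.0]]
contact_force: [-7.6, 2.2, 16.3]
opening: 0.0
grip_force: 7.6
```

```bash
python3 -m creep '[[[0,0,-0.03,0,0,0],[0,0,-0.1,0,0,0],[0,0,-0.12,0,0,0],[0,0,-0.12,0,0,0],[0,0,-0.1,0,0,0]]]' && python3 -m creep '[[[0.1119,-0.0394,0,0,0,0],[0.1119,-0.0394,0,0,0,0],[0.1119,-0.0394,0,0,0,0],[0.1119,-0.0394,0,0,0,0],[0.1119,-0.0394,0,0,0,0],[0.1119,-0.0394,0,0,0,0],[0.1119,-0.0394,0,0,0,0],[0.1119,-0.0394,0,0,0,0],[0.1119,-0.0394,0,0,0,0],[0,0,0,0,0,0]]]' 0.3
python3 - <<'E'
from h import *
c=wrist();np.save("w2.npy",c,allow_pickle=True);cv2.imwrite("pics/w2.png",c["image"][:,:,::-1]);print(sense()["eef_rot"])
E
```

```text
clock: 5.67
eef_pos: [0.5853, -0.228, 0.2318]
eef_rot: [[0.147, 0.989, 0.002], [0.989, -0.147, -0.001], [-0.001, 0.002, -1.0]]
contact_force: [0.1, 0.3, 1.0]
opening: 0.006
grip_force: 0.0
clock: 6.5
eef_pos: [0.523, 0.0914, 0.2293]
eef_rot: [[0.142, 0.99, 0.001], [0.99, -0.142, 0.001], [0.001, 0.0, -1.0]]
contact_force: [0.6, -0.1, 1.0]
opening: 0.697
grip_force: 0.0
[[ 1.42927043e-01  9.89732904e-01  7.99880090e-04]
 [ 9.89733180e-01 -1.42927239e-01  1.92746200e-04]
 [ 3.05091908e-04  7.64119221e-04 -9.99999662e-01]]
```

View pics/w2.png

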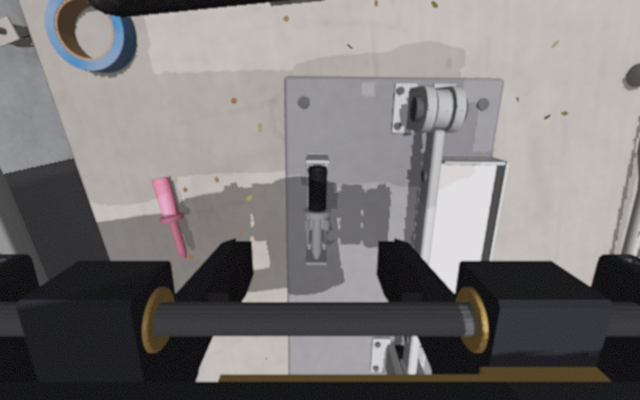

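The wrist view shows the pin still in its clip: handle (317, 167–210), nose at about (317,257). The blade arm is down beside the board.

```bash
python3 - <<'E'
from h import *
c=np.load("w2.npy",allow_pickle=True).item()
g=c["image"].max(2).astype(int)
print("row185",g[185,303:332].tolist());print("row230",g[230,303:332].tolist());print("col317",g[155:268,317].tolist())
a=plane(c,317.5,168,.06);b=plane(c,317,210.5,.06);l,r=[plane(c,u,185,.056) for u in(308.5,326.5)];n=plane(c,316.5,255,.056)
print(a,b,l,r,n,np.linalg.norm(b-a),np.linalg.norm(r-l),np.linalg.norm(n-a))
E
```

```text
row185 [105, 105, 104, 104, 100, 73, 29, 13, 22, 14, 19, 18, 26, 28, 17, 28, 14, 23, 24, 17, 22, 19, 27, 52, 76, 86, 89, 85, 87]
row230 [110, 114, 119, 127, 131, 125, 114, 104, 103, 115, 131, 139, 144, 144, 143, 139, 130, 116, 103, 100, 103, 109, 117, 113, 110, 101, 96, 94, 97]
col317 [108, 101, 98, 103, 123, 163, 192, 189, 156, 115, 80, 36, 26, 41, 47, 45, 39, 39, 43, 43, 40, 41, 38, 39, 38, 36, 25, 26, 24, 21, 17, 22, 24, 19, 19, 17, 21, 22, 18, 25, 16, 20, 24, 17, 19, 18, 15, 19, 28, 26, 28, 31, 27, 30, 26, 29, 47, 75, 109, 133, 146, 147, 146, 146, 145, 143, 143, 144, 142, 144, 142, 143, 143, 142, 141, 143, 144, 142, 142, 143, 141, 141, 142, 142, 142, 143, 142, 141, 140, 140, 141, 141, 141, 141, 142, 140, 142, 143, 140, 141, 138, 135, 131, 120, 100, 85, 93, 119, 142, 136, 120, 108, 108]
[0.52729708 0.10711184 0.06      ] [0.52100166 0.06598985 0.06      ] [0.51639684 0.09125351 0.056     ] [0.53343812 0.08880467 0.056     ] [0.51363615 0.01744375 0.056     ] 0.04160108762283193 0.017216328819155746 0.09079089825302805
```

```bash
python3 -m creep '[[[-0.035,0.007,0,0,0,0.0054],[0,0,0.1,0,0,0],[0,0,0.1,0,0,0],[0,0,0.1,0,0,0],[0,0,0.1,0,0,0],[0,0,0.08,0,0,0],[0,0,0.04,0,0,0],[0,0,0,0,0,0]]]'
```

```text
clock: 7.22
eef_pos: [0.5239, 0.0738, 0.0702]
eef_rot: [[0.158, 0.987, -0.005], [0.987, -0.158, 0.0], [-0.001, -0.005, -1.0]]
contact_force: [-0.6, 0.3, 0.6]
opening: 0.699
grip_force: 0.0
```

```bash
python3 -m creep '[[[0.023,-0.004,0,0,0,-0.004],[0,0,0.03,0,0,0],[0,0,0.024,0,0,0],[0,0,0,0,0,0]]]'
```

```text
clock: 7.55
eef_pos: [0.5244, 0.0827, 0.0557]
eef_rot: [[0.149, 0.989, -0.001], [0.989, -0.149, -0.0], [-0.0, -0.001, -1.0]]
contact_force: [-0.3, -0.6, -0.5]
opening: 0.702
grip_force: 0.0
```

```bash
python3 -m creep '[[[0,0,0.006,0,0,0],[0,0,0,0,0,0],[0,0,0,0,0,0],[0,0,0,0,0,0],[0,0,0,0,0,0],[0,0,0,0,0,0],[0,0,0,0,0,0],[0,0,0,0,0,0]]]' 1 45 && python3 -m creep '[[[0,0,0,0,0,0],[0,0,0,0,0,0]]]'
```

```text
clock: 8.22
eef_pos: [0.5247, 0.0829, 0.0548]
eef_rot: [[0.149, 0.989, -0.0], [0.989, -0.149, 0.0], [0.0, -0.0, -1.0]]
contact_force: [-1.8, 0.7, 2.1]
opening: 0.188
grip_force: 44.2
clock: 8.38
eef_pos: [0.5247, 0.0829, 0.0548]
eef_rot: [[0.149, 0.989, -0.0], [0.989, -0.149, 0.0], [0.0, -0.0, -1.0]]
contact_force: [-0.6, -0.1, 1.9]
opening: 0.188
grip_force: 44.1
```

```bash
python3 -m creep '[[[0,0,-0.007,0,0,0],[0,0,-0.007,0,0,0],[0,0,-0.007,0,0,0]]]' && python3 -m creep '[[[0,0,-0.01,0,0,0],[0,0,-0.015,0,0,0],[0,0,-0.04,0,0,0],[0,0,-0.08,0,0,0],[0,0,-0.08,0,0,0],[0,0,-0.08,0,0,0],[0,0,0,0,0,0]]]'
```

```text
clock: 8.63
eef_pos: [0.5244, 0.0829, 0.0609]
eef_rot: [[0.149, 0.989, -0.001], [0.989, -0.149, 0.0], [-0.0, -0.001, -1.0]]
contact_force: [-1.3, 0.0, -0.5]
opening: 0.188
grip_force: 44.3
clock: 9.22
eef_pos: [0.5269, 0.0828, 0.1575]
eef_rot: [[0.149, 0.989, 0.009], [0.989, -0.149, -0.001], [0.001, 0.009, -1.0]]
contact_force: [0.9, 0.2, 0.0]
opening: 0.184
grip_force: 44.3
```

```bash
python3 -m creep '[[[-0.1236,-0.001,0,0,0,0],[-0.1236,-0.001,0,0,0,0],[-0.1236,-0.001,0,0,0,0],[-0.1236,-0.001,0,0,0,0],[-0.1236,-0.001,0,0,0,0],[-0.1236,-0.001,0,0,0,0]]]' && python3 -m creep '[[[0,0,0,0,0,-0.0714],[0,0,0,0,0,-0.0714],[0,0,0,0,0,-0.0714],[0,0,0,0,0,-0.0714],[0,0,0,0,0,-0.0714],[0,0,0,0,0,-0.0714],[0,0,0,0,0,-0.0714]]]' && python3 -m creep '[[[0,0,0,0,0,-0.0714],[0,0,0,0,0,-0.0714],[0,0,0,0,0,-0.0714],[0,0,0,0,0,-0.0714],[0,0,0,0,0,-0.0714],[0,0,0,0,0,-0.0714],[0,0,0,0,0,-0.0714],[0,0,0,0,0,0]]]'
python3 - <<'E'
from h import *
c=wrist();np.save("w3.npy",c,allow_pickle=True);cv2.imwrite("pics/w3.png",c["image"][:,:,::-1])
E
```

```text
clock: 9.72
eef_pos: [0.4892, -0.1386, 0.1524]
eef_rot: [[0.149, 0.989, 0.0], [0.989, -0.149, -0.0], [-0.0, 0.0, -1.0]]
contact_force: [0.7, -0.3, -0.6]
opening: 0.186
grip_force: 44.3
clock: 10.3
eef_pos: [0.4897, -0.1369, 0.1523]
eef_rot: [[-0.598, 0.802, 0.0], [0.802, 0.598, -0.0], [-0.0, -0.0, -1.0]]
contact_force: [0.8, 0.3, -0.2]
opening: 0.183
grip_force: 44.3
clock: 10.97
eef_pos: [0.4897, -0.1369, 0.1523]
eef_rot: [[-0.989, 0.146, 0.0], [0.146, 0.989, -0.0], [-0.0, -0.0, -1.0]]
contact_force: [-0.6, -0.2, -1.0]
opening: 0.19
grip_force: 44.3
```

View pics/w3.png

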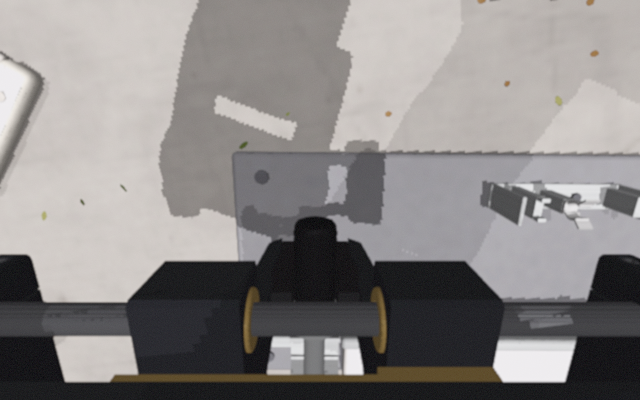

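The wrist view shows the pin held straight: handle end at (316,220), shank at (314,340), pointing at the fork base below, centred at about x 315. I'll lower to the hole's height and check from the side.

```bash
python3 -m creep '[[[0,0,0.08,0,0,0.0027],[0,0,0.08,0,0,0],[0,0,0.08,0,0,0],[0,0,0.05,0,0,0],[0,0,0.022,0,0,0],[0,0,0,0,0,0]]]'
python3 - <<'E'
from h import *
c=capture("side");np.save("s4.npy",c,allow_pickle=True)
for X in([.5803,-.1502,.06],[.4897,-.1369,.06]): print(proj(c,np.array(X)))
w=wrist();np.save("w4.npy",w,allow_pickle=True)
u,v=[int(q) for q in proj(c,np.array([.545,-.145,.06]))]
a=cv2.resize(c["image"][v-35:v+35,u-50:u+50],(780,546),interpolation=cv2.INTER_CUBIC);cv2.imwrite("pics/s4.png",a[:,:,::-1]);print(u-50,v-35)
E
```

```text
clock: 11.52
eef_pos: [0.4892, -0.1366, 0.0578]
eef_rot: [[-0.988, 0.156, -0.002], [0.156, 0.988, 0.001], [0.002, 0.001, -1.0]]
contact_force: [-0.6, -0.2, -1.3]
opening: 0.188
grip_force: 44.3
[303.91478742 179.4755677 ]
[326.74116305 192.13217175]
262 149
```

View pics/s4.png

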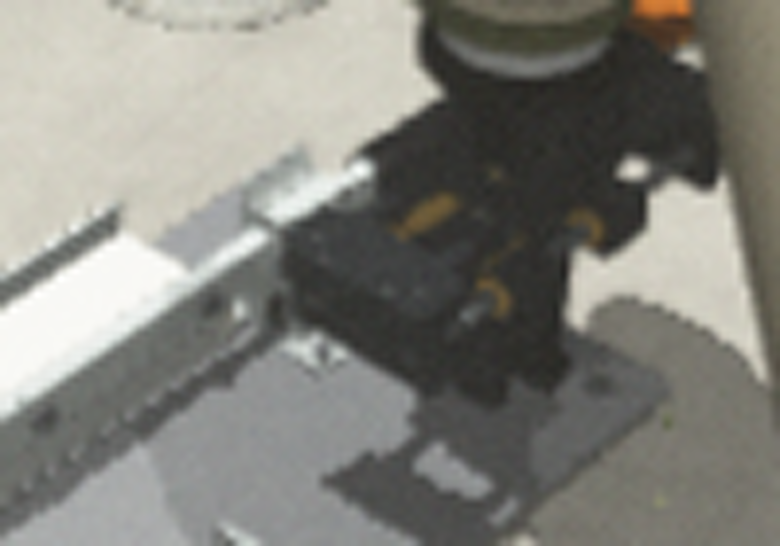

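The side view is blocked: the gripper body hides the pin and fork at crop (300–560, 180–400). I'll use the strip below the rod in the wrist view.

```bash
python3 - <<'E'
from h import *
w=np.load("w4.npy",allow_pickle=True).item();w3=np.load("w3.npy",allow_pickle=True).item()
a=np.vstack([cv2.resize(x["image"][205:378,230:400],None,fx=4,fy=1.7,interpolation=cv2.INTER_CUBIC) for x in(w3,w)])
cv2.imwrite("pics/w4.png",a[:,:,::-1]);print(a.shape)
for n,X in[("fork",[.5803,-.1502,.06]),("lipL",[.5803-.0027,-.1502-.0178,.086]),("lipR",[.5803+.0027,-.1502+.0178,.086])]: print(n,proj(w,X),proj(w3,X))
e=np.array(w["er"]);f=lambda x,dz=0:w["ep"]+e@np.array([-x,0,-.0012-dz])
for x in(-26,-26+.0001,17,23,61,69): print(x,proj(w,f(x/1000)))
E
```

```text
(588, 680, 3)
fork [315.22897052 433.15453603] [313.7793805  319.38428168]
lipL [274.93502925 490.04404635] [288.69923227 342.27988345]
lipR [355.83008524 489.62825194] [338.71492015 342.4277024 ]
-26 [312.94893701 221.63180091]
-25.9999 [312.94893739 221.63202506]
17 [313.09812174 310.14391714]
23 [313.11702209 321.35760136]
61 [313.22748951 386.89852706]
69 [313.24889602 399.59912525]
```

View pics/w4.png

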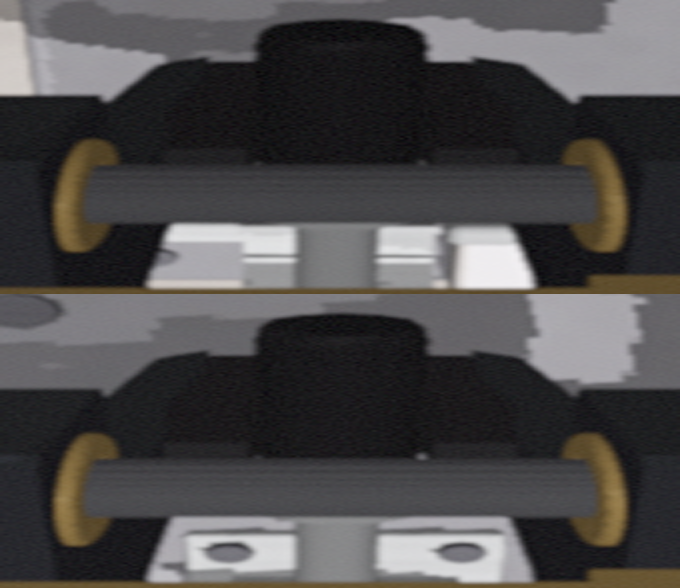

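In both stacked strips the shank (crop centre x 337) lies within about 1 mm of the fork's middle (341 above, 344 below). I make a small yaw and side correction and start the insertion, checking force.

```bash
python3 -m creep '[[[0,0.0017,-0.0035,0,0,-0.004],[-0.03,0,0,0,0,0],[-0.03,0,0,0,0,0],[0,0,0,0,0,0]]]' && python3 -m creep '[[[-0.008,0,0,0,0,0],[-0.008,0,0,0,0,0],[-0.008,0,0,0,0,0],[0,0,0,0,0,0]]]'
```

```text
clock: 11.95
eef_pos: [0.5092, -0.1395, 0.0612]
eef_rot: [[-0.989, 0.148, 0.003], [0.148, 0.989, -0.001], [-0.003, -0.001, -1.0]]
contact_force: [0.4, -0.2, 0.0]
opening: 0.19
grip_force: 44.3
clock: 12.28
eef_pos: [0.515, -0.1402, 0.0601]
eef_rot: [[-0.989, 0.148, 0.0], [0.148, 0.989, -0.0], [-0.0, -0.0, -1.0]]
contact_force: [0.3, -0.1, -1.1]
opening: 0.189
grip_force: 44.3
```

```bash
python3 -m creep '[[[-0.006,0,0.004,0,0,0],[-0.008,0,0,0,0,0],[-0.008,0,0,0,0,0],[0,0,0,0,0,0]]]' && python3 -m creep '[[[-0.008,0,0,0,0,0],[-0.008,0,0,0,0,0],[-0.008,0,0,0,0,0],[0,0,0,0,0,0]]]'
```

```text
clock: 12.62
eef_pos: [0.5217, -0.1412, 0.0588]
eef_rot: [[-0.989, 0.148, 0.0], [0.148, 0.989, -0.0], [-0.0, -0.0, -1.0]]
contact_force: [0.7, 1.0, -0.7]
opening: 0.183
grip_force: 44.3
clock: 12.95
eef_pos: [0.5289, -0.1422, 0.0588]
eef_rot: [[-0.989, 0.148, 0.0], [0.148, 0.989, -0.0], [-0.0, -0.0, -1.0]]
contact_force: [0.1, 0.6, -0.7]
opening: 0.188
grip_force: 44.3
```

```bash
python3 -m creep '[[[-0.01,0,0,0,0,0],[-0.01,0,0,0,0,0],[-0.01,0,0,0,0,0],[0,0,0,0,0,0]]]' && python3 -m creep '[[[-0.01,0,0,0,0,0],[-0.01,0,0,0,0,0],[-0.01,0,0,0,0,0],[0,0,0,0,0,0]]]'
```

```text
clock: 13.28
eef_pos: [0.5379, -0.1436, 0.0588]
eef_rot: [[-0.989, 0.148, 0.0], [0.148, 0.989, -0.0], [-0.0, -0.0, -1.0]]
contact_force: [-0.2, 0.2, -1.2]
opening: 0.188
grip_force: 44.3
clock: 13.62
eef_pos: [0.5468, -0.1449, 0.0588]
eef_rot: [[-0.989, 0.148, 0.0], [0.148, 0.989, -0.0], [-0.0, -0.0, -1.0]]
contact_force: [-0.1, -0.8, -0.8]
opening: 0.187
grip_force: 44.3
```

```bash
python3 -m creep '[[[-0.01,0,0,0,0,0],[-0.01,0,0,0,0,0],[-0.007,0,0,0,0,0],[0,0,0,0,0,0]]]' && python3 -m creep '[[[-0.005,0,0,0,0,0],[-0.005,0,0,0,0,0],[0,0,0,0,0,0]]]'
```

```text
clock: 13.95
eef_pos: [0.5546, -0.1461, 0.0588]
eef_rot: [[-0.989, 0.148, 0.0], [0.148, 0.989, -0.0], [-0.0, -0.0, -1.0]]
contact_force: [-0.4, 0.2, -0.4]
opening: 0.185
grip_force: 44.3
clock: 14.2
eef_pos: [0.5555, -0.1461, 0.0584]
eef_rot: [[-0.989, 0.147, -0.005], [0.147, 0.989, 0.001], [0.006, 0.001, -1.0]]
contact_force: [-9.9, 0.1, 4.6]
opening: 0.186
grip_force: 43.9
```

```bash
python3 -m creep '[[[-0.003,0,0,0,0,0],[0,0,0,0,0,0]]]'; python3 - <<'E'
from h import *
w=wrist();np.save("w5.npy",w,allow_pickle=True)
a=cv2.resize(w["image"][205:378,230:400],None,fx=4,fy=3,interpolation=cv2.INTER_CUBIC)
cv2.imwrite("pics/w5.png",a[:,:,::-1])
E
```

```text
clock: 14.37
eef_pos: [0.5555, -0.1461, 0.0583]
eef_rot: [[-0.989, 0.147, -0.008], [0.147, 0.989, 0.002], [0.008, 0.001, -1.0]]
contact_force: [-15.6, 0.5, 7.9]
opening: 0.185
grip_force: 43.6
```

View pics/w5.png

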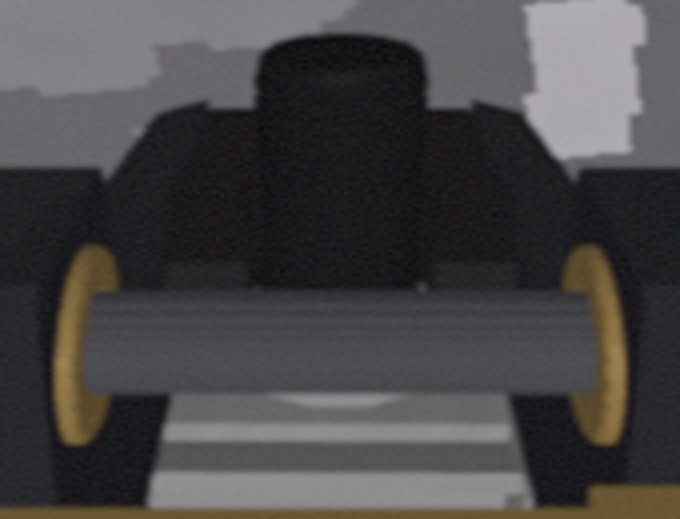

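The collar's bright rim at crop (340,398) is flush against the front cheek. I ease the preload and open.

```bash
python3 -m creep '[[[0.003,0,0,0,0,0],[0,0,0,0,0,0]]]' && python3 -m creep '[[[0,0,0,0,0,0],[0,0,0,0,0,0],[0,0,0,0,0,0],[0,0,0,0,0,0],[0,0,0,0,0,0],[0,0,0,0,0,0]]]' 0.3 && python3 -m creep '[[[0,0,-0.03,0,0,0],[0,0,-0.08,0,0,0],[0,0,-0.1,0,0,0],[0,0,-0.1,0,0,0],[0,0,-0.1,0,0,0],[0.1,0,-0.1,0,0,0],[0.1,0,0,0,0,0],[0.1,0,0,0,0,0],[0.1,0,0,0,0,0],[0,0,0,0,0,0]]]'
python3 - <<'E'
from h import *
c=capture("top");w=wrist();np.save("w6.npy",w,allow_pickle=True)
a=cv2.resize(c["image"][125:235,210:390],None,fx=4,fy=4,interpolation=cv2.INTER_CUBIC)
b=cv2.resize(w["image"],(500,312)); cv2.imwrite("pics/t6.png",a[:,:,::-1])
s=capture("side");u,v=proj(s,np.array([.5803,-.1502,.06])).astype(int)
b=cv2.resize(s["image"][v-18:v+18,u-40:u+40],(720,324),interpolation=cv2.INTER_CUBIC)
cv2.imwrite("pics/f6.png",np.vstack([cv2.resize(a,(720,276))if 0 else cv2.resize(c["image"][160:205,290:400],(720,275),interpolation=cv2.INTER_CUBIC),b])[:,:,::-1])
E
```

```text
clock: 14.58
eef_pos: [0.5555, -0.1461, 0.0584]
eef_rot: [[-0.989, 0.147, -0.005], [0.147, 0.989, 0.001], [0.005, 0.001, -1.0]]
contact_force: [-10.2, 0.2, 3.5]
opening: 0.19
grip_force: 43.9
clock: 15.08
eef_pos: [0.5573, -0.1465, 0.0588]
eef_rot: [[-0.989, 0.148, 0.0], [0.148, 0.989, -0.0], [-0.0, -0.0, -1.0]]
contact_force: [0.8, 0.4, -0.1]
opening: 0.618
grip_force: 0.0
clock: 15.92
eef_pos: [0.4354, -0.1275, 0.2118]
eef_rot: [[-0.989, 0.148, -0.002], [0.148, 0.989, 0.001], [0.002, 0.0, -1.0]]
contact_force: [0.3, -0.7, -0.1]
opening: 0.698
grip_force: 0.0
```

View pics/f6.png

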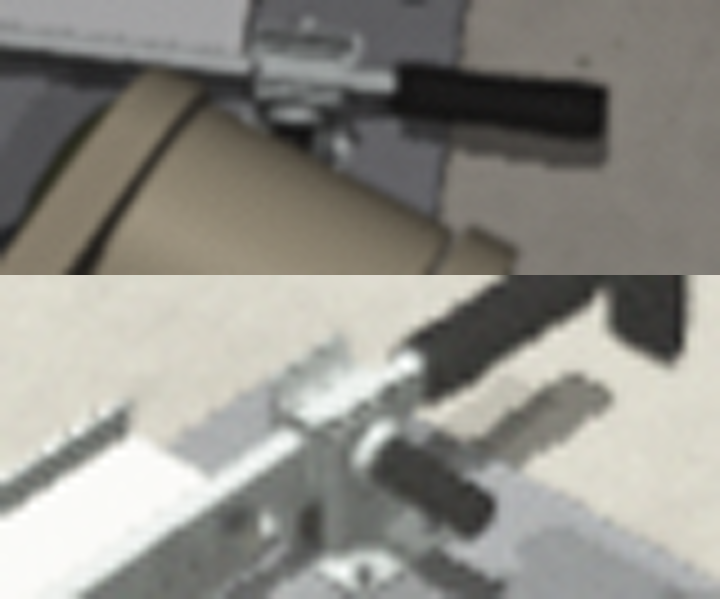

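The pin sits in the fork with its collar flush, at (375,450), and its handle level. The arm is down and the gripper is clear.

```bash
python3 -c "
from station import *
print(job_done())"
```

```text
the job is handed in; nothing more can be done
None
```

The job is handed in, with no verdict returned: the blade arm is down on its stop, the last images show the pin through the fork with its collar flush and released, the gripper is clear, and I never moved near the cup, scraper or tape.

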